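# Fold up the tool tray and hold it level

## Robot

A 6-joint arm with a two-finger parallel gripper is mounted at the origin on a cart in front of the work surface, level with it; the furniture and walls round the work are solid. World frame = base frame: x ahead of the robot, y to its left, z up, the work surface at z = 0. Lengths are in m, angles in rad, forces in N, time in s.
With the tool pointing down it reaches from about 0.275 to 0.825 m from the base axis. Payload 5.2 kg.
Tool frame: the origin (TCP) lies between the finger pads; the fingertips stand 19 mm ahead of it and the grasp point (between the pads) is the TCP (manip.tip_reach is the distance from the TCP to the fingertips, in m); z points along the fingers, y is the line along which they close (so a half turn about z gives the same grasp; the last joint's range is limited). The gripper opens to 93 mm and grips with 3 to 60 N. Pads are 15 mm wide; open, the fingers measure 128 mm over their backs; the gripper's body (75 mm by 188 mm) begins 65 mm behind the grasp point.
Start: joints at [1.042, 0.259, 1.535, -0, 1.348, -0.203], TCP at [0.176, 0.521, 0.238] pointing down, gripper open.
Joint ranges: [-3.14, 3.14], [-0.91, 2.08], [0.19, 2.58], [-1.22, 4.36], [0.22, 2.71], [-3.12, 3.12]. Speed limits (rad/s): [2.57, 2.57, 3.14, 3.14, 3.14, 3.14].

## Interface

Orientations are given as a rotation vector (axis times angle).
In Python, from cell import manip, optics, workorder gives the robot as it stands.
- The arm moves only by the tool arm_command, never from a script. Its arguments are lists of equal length, an entry for each row: "translation": the shift along the tool's x, y, z as a fraction of full scale, a list of three; "twist": the turn, a rotation vector about the tool's x, y, z as a fraction of full scale, a list of three; "claw": the opening, from -1 (shut) to 1 (fully open). A call has 1 to 20 rows; each row is the pose to reach, as a shift and turn from the pose commanded when the call began, along the tool's axes at that moment; what a row does not reach only later rows make up. Full scale, the value 1, is 0.75 m for a shift and pi/2 rad for a turn. A row lasts 1/8 s, in which the tool goes at most 62.5 mm and 10.7 degrees, less where a joint would pass 70% of its speed; a pose out of reach is approached as far as the arm can. A call with a number of a shift or a turn outside -1 to 1 is refused whole. A call with a gripper value outside its range is refused whole. The fingers move at their own pace and stop on an object; the grip force is fixed at half the most. Time passes only in rows, so rows that repeat a pose let the fingers close. It gives the time, the measured TCP pose, the force, the opening and the grip force at its end, in the units of the state.
- manip.read_state(): the state, without advancing time (a new reading comes with each control period).
- optics.get_image(name): name is "scene" or "side" or "wrist"; returns (picture, depth): 400x640x3 uint8, red, green, blue; 400x640 float32, m along the optical axis (not along the pixel's ray), 0 where there is no reading.
- optics.get_calibration(name): a dict with "vfov" (degrees; the focal length in pixels is half the picture's height over the tangent of half this angle, whatever the lens; pixels are square), "cx", "cy" (the principal point, pixels), "world_from_camera" (4x4, takes a point from camera to world coordinates); the wrist camera has in their place "hand_eye" (4x4, takes a point from camera to tool coordinates, whose origin is the TCP and whose axes are the flange's). Camera axes: x right, y up, looking along -z (the intrinsics and any distortion apply to the point x, -y, -z); pixel columns grow to the right and rows downward; lengths in m; the calibration is good to about 2 mm. The wrist camera is an equidistant fisheye: a pixel r from the principal point sees the ray r / f radians off the axis. A picture is of the moment at which its call begins: read the wrist's pose just before it. get_calibration takes no time and is no camera call.
- workorder.sign_off(): hands the job in; it is judged then, once.
The state is a dict: "t": time; "joint_pos": joint angles; "dq": joint speeds; "tau": joint torques, N m; "position": TCP position; "ee_rot": TCP orientation; "wrist_force": force on the tool from outside, world axes, zero at the start; "torque": the same for the moment, N m; "grip_width": finger opening in m; "grasp_force": force on a finger pad.
Only numpy, scipy, OpenCV 4.12 (cv2) and the standard library are available. Lean on these libraries where they do the work, as an engineer would, in place of code of your own. Each camera call takes 0.05 s, during which the arm holds its last target. There are 200 camera calls.

## Task

The fold-up plywood tray with the wrench in it sits on its stand. While it sits there, fold its three hinged walls (both long sides and the open end) fully upright, then lift the tray, wrench inside, about 7 cm or more clear of the stand, and keep it still and level in the air for two seconds; finish while still holding it there, without letting go. Leave the other things on the bench where they are.

Things in the scene. Friction and masses are not known exactly. Their poses are not given: they have to be found in the camera images.
- stand: fixed wooden stand: foot plate 190x90x10 mm and on it a block 142x44 mm whose flat top is 50 mm above the bench; origin on the bench under its centre, x along its length
- tray: loose fold-up tray of 5 mm plywood (0.6 kg, balanced within 10 mm of its middle), floor 164 mm (x) by 56 mm (y); origin at the centre of the floor's underside, on the stand's top (z = 0.05); floor's top 5 mm higher. A 10 mm rim below the floor drops round the stand's block with 2 mm play: the tray lifts straight off. At +x a fixed end wall, outside face at x = 87 mm, 45 mm high
- side_a (a joint): long side wall hinged at the tray's y = +30.5 mm, 2.5 mm above its origin; 160 mm long, 40 mm from hinge to edge, 5 mm thick: 0 = lying flat outward, level with the floor; grows as it swings up; 1.571 = upright against its stop. The stiff hinge (0.02 Nm) stays where left. With both sides up the tray is 66 mm wide outside and can be gripped across them
- side_a_bar (a point): middle of the round pull bar (8 mm thick, 34 mm long, along the hinge) in front of the middle of the free edge of the +y side wall, on a 16 mm wide neck; 57 mm from the hinge line; its x axis points from here to the hinge, y along the bar. Pinched by its ends it turns easily between the fingers
- side_b (a joint): long side wall hinged at the tray's y = -30.5 mm; else like side_a: 0 = lying flat outward, level with the floor; grows as it swings up; 1.571 = upright against its stop. The stiff hinge (0.02 Nm) stays where left
- side_b_bar (a point): middle of the round pull bar (8 mm thick, 34 mm long, along the hinge) in front of the middle of the free edge of the -y side wall, on a 16 mm wide neck; 57 mm from the hinge line; its x axis points from here to the hinge, y along the bar. Pinched by its ends it turns easily between the fingers
- end_wall (a joint): short wall hinged at the tray's x = -84.5 mm, 2.5 mm above its origin; 54 mm wide, 40 mm from hinge to edge, 5 mm thick: 0 = lying flat outward, level with the floor; grows as it swings up; 1.571 = upright against its stop. The stiff hinge (0.02 Nm) stays where left
- end_wall_bar (a point): middle of the round pull bar (8 mm thick, 34 mm long, along the hinge) in front of the middle of the free edge of the -x end wall, on a 16 mm wide neck; 57 mm from the hinge line; its x axis points from here to the hinge, y along the bar. Pinched by its ends it turns easily between the fingers
- wrench: combination wrench 153x26x6 mm, 0.11 kg, lying loose on the tray's floor along its length; origin under its middle
- sander: bystander: foam sanding block 112x66x28 mm at the front right corner; origin under its middle
- offcut: bystander: pine block 62x120x38 mm at the back; origin under its middle
- bit_case: bystander: closed drill-bit case 164x104x58 mm at the back; origin under its middle

How it is judged:
On the way, in this order (a step that is already met when the one before it is completed fails the run):
1. all three walls are upright (within 10 degrees) while the tray still sits on the stand (value of joint each of side_a, side_b, end_wall above 1.4 rad and height (world z) of tray below 0.06 m), for 0.2 s.
2. the tray, walls up and wrench inside, is at least 5 cm clear of the stand, level and still (value of joint each of side_a, side_b, end_wall above 1.4 rad and z of wrench in the frame of tray between -0.005 and 0.03 m and x of wrench in the frame of tray between -0.05 and 0.05 m and y of wrench in the frame of tray between -0.025 and 0.025 m and height (world z) of tray above 0.1 m and angle between tray's own z axis and vertical below 0.12 rad and linear speed of tray below 0.03 m/s and angular speed of tray below 0.2 rad/s and contact force between tray and the fingers above 2 N and contact force between tray and stand below 0.1 N), for 1 s.
At the end, for the whole second after the job is handed in: The gripper still holds the tray with its underside at least 5 cm above the stand's top (tray z over 0.10), level within 7 degrees, still (under 3 cm/s and 0.2 rad/s), touching the stand no more; all three walls within 10 degrees of upright and the wrench lying inside (all of step 2); the arm keeps its last pose, push and grip.
It fails at once if a bystander is shifted by more than 3 cm (distance of any of sander, offcut, bit_case from where it was at the start of the episode above 0.03 m).
It also fails if it takes over 72 s, if anything falls off the work surface, if the arm or the gripper's body presses on something with over 40 N, if the wrist force passes 120 N, or if a joint passes its speed limit or range.

## Working session

There is one attempt and no reset: what is moved stays moved. The work goes in short steps, Python scripts to look and compute and a tool call to move; the robot and the scene stay as the last step left them, time stands still between calls to the robot, and variables do not carry over. Pictures are saved under pics/ and viewed, at most 10 in all, crops included, and the job is handed in when it is done.

Besides the shell and the picture viewer there is one more tool, called after "Emit:" as name(argument=value, ...) on one line, values as JSON. arm_command: Moves the arm, as the interface text tells. Shift numbers are shares of 0.75 m and turn numbers shares of pi/2 rad, none past 1 either way. Its arguments: {"type":"object","properties":{"translation":{"type":"array"},"twist":{"type":"array"},"claw":{"type":"array"}},"required":["translation","twist","claw"]}

```bash
mkdir -p pics; ls; python3 - <<'E'
from cell import manip,optics
import cv2,numpy as np
s=manip.read_state();print(s)
ims=[]
for n in ("scene","side"):
    c=optics.get_calibration(n);print(n,c)
    p,d=optics.get_image(n);np.savez(f'pics/{n}0.npz',p=p,d=d)
    cv2.imwrite(f'pics/{n}0.png',p[:,:,::-1])
E
```

```text
pics
{'t': 0.0, 'joint_pos': array([ 1.04218183e+00,  2.59352526e-01,  1.53607050e+00,  2.64169447e-06,
        1.34796749e+00, -2.02805135e-01]), 'dq': array([ 0.0013452 ,  0.00032463, -0.00125662, -0.00046032,  0.00095905,
        0.00097403]), 'tau': array([-1.99222974e-03, -4.37303782e+01, -2.84004021e+01,  7.16038118e-02,
        4.15605039e-02, -1.22800175e-04]), 'position': array([0.17576476, 0.52063345, 0.23681758]), 'ee_rot': array([-5.09415611e-01, -3.09936103e+00,  2.63532893e-03]), 'wrist_force': array([ 0.4975348 ,  0.43942556, -0.45459492]), 'torque': array([-0.04604538,  0.02656345, -0.02206334]), 'grasp_force': 0.0, 'grip_width': 0.09290647956263122}
scene {'vfov': 47.957421111049946, 'cx': 318.28736803928507, 'cy': 198.07172618832297, 'world_from_camera': array([[-0.57909557,  0.46580111, -0.66908718, -0.12428005],
       [-0.81510267, -0.34691005,  0.46396235,  0.1636663 ],
       [-0.01599888,  0.81405328,  0.5805698 ,  0.63296254],
       [ 0.        ,  0.        ,  0.        ,  1.        ]])}
side {'vfov': 55.30432369898112, 'cx': 317.07050017198344, 'cy': 193.74019424239614, 'world_from_camera': array([[-0.94143523,  0.22259499, -0.25328084,  0.30493664],
       [-0.33712181, -0.63687569,  0.6933529 ,  0.3238247 ],
       [-0.00697152,  0.73813333,  0.67461884,  0.66466117],
       [ 0.        ,  0.        ,  0.        ,  1.        ]])}
```

View pics/scene0.png

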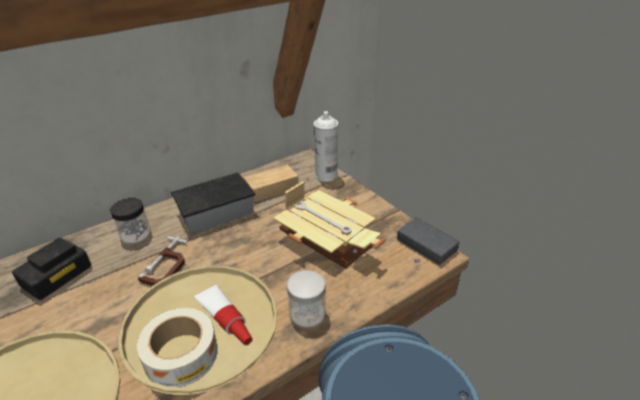

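View pics/side0.png

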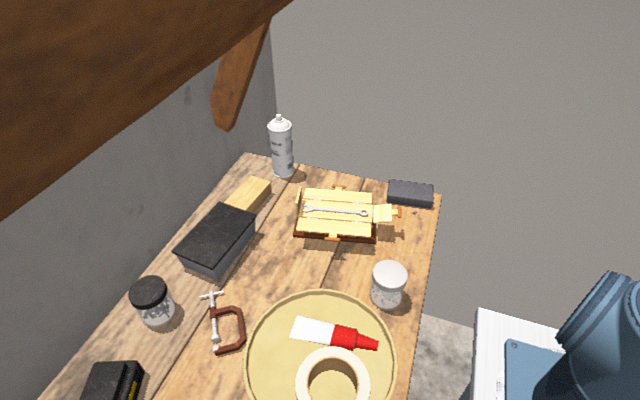

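Both views show the tray at scene px (275–380, 185–260), its fixed end toward the wall (scene px (295,195)), orange pull bars at each free edge, and a beam/bracket overhead. Next I localise it with depth and colour masks.

```bash
cat > h.py <<'E'
import numpy as np,cv2
from cell import manip,optics
from scipy.spatial.transform import Rotation as R
def cloud(n,d):
    c=optics.get_calibration(n);f=200/np.tan(np.radians(c['vfov'])/2)
    v,u=np.mgrid[0:400,0:640]
    P=np.stack([(u-c['cx'])/f*d,-(v-c['cy'])/f*d,-d],-1)
    T=c['world_from_camera'];W=P@T[:3,:3].T+T[:3,3];W[d<=0]=np.nan
    return W
E
python3 - <<'E'
from h import *
np.set_printoptions(precision=4,suppress=True)
for n in("scene","side"):
    z=np.load(f'pics/{n}0.npz');p,d=z['p'],z['d'];W=cloud(n,d)
    hsv=cv2.cvtColor(p,cv2.COLOR_RGB2HSV)
    x0,x1,y0,y1=(265,390,175,270) if n=='scene' else (285,410,180,250)
    box=np.zeros(d.shape,bool);box[y0:y1,x0:x1]=1
    top=box&(W[...,2]>.04)&(W[...,2]<.062)
    # orange bars
    o=top&(hsv[...,0]<16)&(hsv[...,1]>140)&(hsv[...,2]>120)
    k,l,st,ce=cv2.connectedComponentsWithStats(o.astype(np.uint8))
    for i in range(1,k):
        if st[i,4]>5: print(n,'orange',st[i],W[l==i].mean(0),np.median(hsv[l==i],0))
    pts=W[top][:,:2].astype(np.float32);print(len(pts),np.median(W[top],0),cv2.minAreaRect(pts*1000))
    hi=box&(W[...,2]>.07)&(W[...,2]<.12);print('endwall',hi.sum(),W[hi].mean(0),W[hi].min(0),W[hi].max(0))
    # tall overheads
    for lo,h in((.15,.3),(.3,.5),(.5,.7),(.7,1.2)):
        m=(W[...,2]>lo)&(W[...,2]<h)&(W[...,0]>.0)
        if m.sum(): print('over',lo,m.sum(),np.nanmin(W[m],0),np.nanmax(W[m],0))
    crop=cv2.resize(p[y0-10:y1+10,x0-10:x1+10],None,fx=5.4,fy=5.4,interpolation=cv2.INTER_CUBIC);cv2.imwrite(f'pics/crop_{n}.png',crop[:600,:800,::-1])
E
```

```text
scene orange [289 234  12   8  34] [ 0.4566 -0.1804  0.0585] [ 12.  148.  161.5]
3780 [ 0.4635 -0.2633  0.0559] ((520.4583740234375, -254.26513671875), (343.8048095703125, 182.45860290527344), 13.380570411682129)
endwall 236 [ 0.5528 -0.2471  0.0841] [ 0.3353 -0.3057  0.0701] [ 0.5659 -0.22    0.0972]
over 0.15 50088 [ 0.     -0.7255  0.15  ] [0.8374 0.255  0.3   ]
over 0.3 42188 [ 0.1543 -0.7257  0.3   ] [0.8362 0.1998 0.5   ]
over 0.5 562 [0.6002 0.0426 0.5   ] [0.6085 0.1457 0.5136]
side orange [333 185  13   3  22] [ 0.4957 -0.35    0.0515] [ 13. 156. 233.]
side orange [325 237  16   5  51] [ 0.4565 -0.18    0.0563] [ 12. 171. 228.]
3610 [ 0.4658 -0.2633  0.0544] ((461.5587158203125, -272.30084228515625), (218.69482421875, 179.78314208984375), 28.87708854675293)
endwall 94 [ 0.5536 -0.2438  0.0864] [ 0.3374 -0.2944  0.0701] [ 0.5654 -0.2204  0.0962]
over 0.15 45965 [ 0.0001 -0.7276  0.15  ] [0.8329 0.2236 0.3   ]
over 0.3 27521 [ 0.     -0.7283  0.3   ] [0.8152 0.2157 0.5   ]
over 0.5 18449 [ 0.6013 -0.199   0.5   ] [0.6074 0.1858 0.588 ]
```

View pics/crop_scene.png

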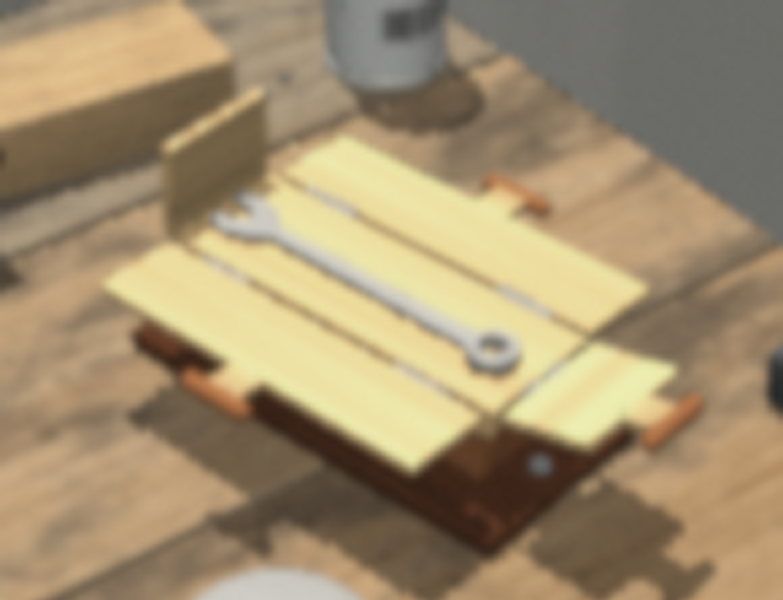

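The crop shows the tray floor with the wrench, side walls flat with orange bars at crop (515,193) and (215,392), and the end wall slightly raised with its bar at (672,420). Next I measure the bars, wall angles and obstacles.

```bash
python3 - <<'E'
from h import *
np.set_printoptions(precision=4,suppress=True)
c0=np.array([.476,-.265]);yaw=np.radians(12.9);Rz=np.array([[np.cos(yaw),-np.sin(yaw)],[np.sin(yaw),np.cos(yaw)]])
for n in("scene","side"):
    z=np.load(f'pics/{n}0.npz');p,d=z['p'],z['d'];W=cloud(n,d);hsv=cv2.cvtColor(p,cv2.COLOR_RGB2HSV)
    L=(W[...,:2]-c0)@Rz; H=W[...,2]
    print(n)
    o=(hsv[...,0]<15)&(hsv[...,1]>125)&(hsv[...,2]>90)&(H>.035)&(H<.1)&(np.abs(L[...,0])<.17)&(np.abs(L[...,1])<.11)
    k,l,st,ce=cv2.connectedComponentsWithStats(o.astype(np.uint8))
    for i in range(1,k):
        if st[i,4]>5:
            m=l==i;print(' orange',st[i],'px',ce[i],'W',np.median(W[m],0),'L',np.median(L[m],0),L[m].min(0),L[m].max(0))
    def plane(name,x0,x1,y0,y1):
        m=(L[...,0]>x0)&(L[...,0]<x1)&(L[...,1]>y0)&(L[...,1]<y1)&(H>.03)&(H<.1)&(hsv[...,2]>150)&(hsv[...,0]>18)
        A=np.c_[L[m],np.ones(m.sum())];s=np.linalg.lstsq(A,H[m],rcond=None)[0];print(' ',name,m.sum(),s[:2],np.median(H[m]))
    plane('a',-.07,.07,.04,.065);plane('b',-.07,.07,-.065,-.04);plane('end',-.12,-.092,-.02,.02);plane('floor',-.07,.07,-.025,.025)
    m=(L[...,0]>.075)&(L[...,0]<.1)&(abs(L[...,1])<.035)&(H>.065)&(H<.1);print(' fixed',np.median(L[m],0),L[m].min(0),L[m].max(0))
    # objects above bench near the tray
    for nm,u,v in (('sander',428,240),('bracket',290,60),('beam',150,20),('can',325,150),('jar',307,295),('wall',200,80)) if n=='scene' else (('beam',100,100),('bracket',240,90),('sander',410,192),('jar',388,285),('can',281,150),('beam2',230,20)):
        print('  ',nm,W[v,u])
    # obstacles between z .12 and .6 near tray
    for lo,hi in((.12,.2),(.2,.3),(.3,.4),(.4,.6)):
        m=(H>lo)&(H<hi)&(W[...,0]>.25)&(W[...,0]<.59)&(W[...,1]<0);print('  obs',lo,m.sum(), (np.nanmin(W[m],0),np.nanmax(W[m],0)) if m.sum() else '')
s=manip.read_state();print(R.from_rotvec(s['ee_rot']).as_matrix())
E
```

```text
scene
 orange [345 198  11   6  15] px [351.  200.6] W [ 0.4907 -0.3517  0.0535] L [-0.0053 -0.0883] [-0.0161 -0.091 ] [ 0.014  -0.0852]
 orange [289 234  13   9  49] px [294.7755 237.9796] W [ 0.4558 -0.1804  0.0582] L [-0.0014  0.0873] [-0.0165  0.0791] [0.0154 0.0902]
 orange [374 238  11  10  43] px [378.907  242.8837] W [ 0.3385 -0.2945  0.0688] L [-0.1403  0.0023] [-0.1437 -0.0146] [-0.1331  0.0145]
  a 530 [-0.0016  0.0446] 0.05678471932809659
  b 426 [-0.0014  0.0461] 0.05450756986318045
  end 167 [-0.2159  0.0045] 0.06058234574378063
  floor 988 [-0.0012  0.0049] 0.05613718625872721
 fixed [0.0825 0.0008] [ 0.0795 -0.0303] [0.088 0.027]
   sander [ 0.319  -0.4133  0.0286]
   bracket [ 0.7434 -0.3673  0.2959]
   beam [ 0.6051 -0.0382  0.4611]
   can [ 0.6516 -0.397   0.0936]
   jar [ 0.302  -0.1058  0.0806]
   wall [ 0.8306 -0.181   0.2661]
  obs 0.12 4300 (array([ 0.25  , -0.7246,  0.12  ]), array([ 0.5899, -0.7138,  0.2   ]))
  obs 0.2 6299 (array([ 0.25  , -0.7253,  0.2   ]), array([ 0.5898, -0.7136,  0.2999]))
  obs 0.3 7573 (array([ 0.2501, -0.7257,  0.3   ]), array([ 0.
[... 634 characters left out ...]
-0.011 ] 0.05894103883978585
  floor 762 [ 0.0008 -0.0084] 0.05428795659623353
 fixed [0.082  0.0055] [ 0.0808 -0.0296] [0.0861 0.0263]
   beam [0.6041 0.0904 0.4911]
   bracket [ 0.7403 -0.366   0.2563]
   sander [ 0.3287 -0.4138  0.0269]
   jar [ 0.3222 -0.0916  0.0781]
   can [ 0.6632 -0.3916  0.0905]
   beam2 [ 0.6044 -0.1529  0.4874]
  obs 0.12 3160 (array([ 0.2502, -0.7276,  0.12  ]), array([ 0.5899, -0.7132,  0.2   ]))
  obs 0.2 4708 (array([ 0.2501, -0.7275,  0.2   ]), array([ 0.5899, -0.7136,  0.3   ]))
  obs 0.3 4585 (array([ 0.25  , -0.7276,  0.3   ]), array([ 0.5899, -0.7131,  0.3944]))
  obs 0.4 0 
[[-0.9474  0.3201 -0.0008]
 [ 0.3201  0.9474 -0.0014]
 [ 0.0003 -0.0016 -1.    ]]
```

```bash
cat >> h.py <<'E'
C0=np.array([.4757,-.2651]);YAW=12.9
def L2W(x,y,z):
    a=np.radians(YAW);return np.array([C0[0]+x*np.cos(a)-y*np.sin(a),C0[1]+x*np.sin(a)+y*np.cos(a),z])
def frac(p,h,P,Hd):
    "commanded pos p, heading h (deg of tool y, tool down) -> fractions to reach P, Hd"
    a=np.radians(h);y=np.array([np.cos(a),np.sin(a),0]);z=np.array([0,0,-1.]);x=np.cross(y,z)
    D=np.asarray(P)-p
    return [round(float(D@e)/.75,3) for e in(x,y,z)],round(-np.radians(Hd-h)/(np.pi/2),3)
def meas():
    s=manip.read_state();M=R.from_rotvec(s['ee_rot']).as_matrix()
    return s,s['position'],float(np.degrees(np.arctan2(M[1,1],M[0,1])))
E
python3 - <<'E'
from h import *
p=np.array([.176,.521,.238]);h=71.33
P=L2W(-.0005,.0874,.15);print(P,frac(p,h,P,12.9))
# arc wall a from heading 12.9
g=L2W(-.0005,.0874,.065)
r=.057
for t in np.linspace(.05,1.59,15):
    q=L2W(-.0005,.0305+r*np.cos(t),.0525+r*np.sin(t)+.01);print(round(t,2),frac(g,12.9,q,12.9))
E
```

```text
[ 0.45570056 -0.1800175   0.15      ] ([-0.653, -0.766, 0.117], np.float64(0.649))
0.05 ([0.0, -0.0, -0.0], np.float64(-0.0))
0.16 ([-0.001, 0.0, -0.009], np.float64(-0.0))
0.27 ([-0.003, -0.0, -0.017], np.float64(-0.0))
0.38 ([-0.005, -0.0, -0.025], np.float64(-0.0))
0.49 ([-0.009, -0.0, -0.032], np.float64(-0.0))
0.6 ([-0.013, -0.0, -0.04], np.float64(-0.0))
0.71 ([-0.018, -0.0, -0.046], np.float64(-0.0))
0.82 ([-0.024, 0.0, -0.052], np.float64(-0.0))
0.93 ([-0.03, 0.0, -0.058], np.float64(-0.0))
1.04 ([-0.037, 0.0, -0.062], np.float64(-0.0))
1.15 ([-0.045, -0.0, -0.066], np.float64(-0.0))
1.26 ([-0.053, 0.0, -0.069], np.float64(-0.0))
1.37 ([-0.061, -0.0, -0.071], np.float64(-0.0))
1.48 ([-0.069, -0.0, -0.072], np.float64(-0.0))
1.59 ([-0.077, 0.0, -0.073], np.float64(-0.0))
```

Emit:
arm_command(translation=[[-0.652, -0.766, 0.117], [-0.652, -0.766, 0.117], [-0.652, -0.766, 0.117], [-0.652, -0.766, 0.117], [-0.652, -0.766, 0.117], [-0.652, -0.766, 0.117], [-0.652, -0.766, 0.117], [-0.652, -0.766, 0.117], [-0.652, -0.766, 0.117], [-0.652, -0.766, 0.117], [-0.652, -0.766, 0.117], [-0.652, -0.766, 0.117], [-0.652, -0.766, 0.117], [-0.652, -0.766, 0.117], [-0.652, -0.766, 0.117], [-0.652, -0.766, 0.117], [-0.652, -0.766, 0.117], [-0.652, -0.766, 0.117]], twist=[[0, 0, 0.649], [0, 0, 0.649], [0, 0, 0.649], [0, 0, 0.649], [0, 0, 0.649], [0, 0, 0.649], [0, 0, 0.649], [0, 0, 0.649], [0, 0, 0.649], [0, 0, 0.649], [0, 0, 0.649], [0, 0, 0.649], [0, 0, 0.649], [0, 0, 0.649], [0, 0, 0.649], [0, 0, 0.649], [0, 0, 0.649], [0, 0, 0.649]], claw=[0.3, 0.3, 0.3, 0.3, 0.3, 0.3, 0.3, 0.3, 0.3, 0.3, 0.3, 0.3, 0.3, 0.3, 0.3, 0.3, 0.3, 0.3])

```text
t: 2.35
position: [0.4554, -0.1792, 0.1502]
ee_rot: [1.956, 2.458, -0.0]
wrist_force: [-0.3, -0.1, 0.1]
grip_width: 0.0601
grasp_force: 0.0
```

```bash
cat >> h.py <<'E'
def wrist():
    s,p,h=meas();im,d=optics.get_image('wrist');c=optics.get_calibration('wrist')
    f=200/np.tan(np.radians(c['vfov'])/2);v,u=np.mgrid[0:400,0:640];x=u-c['cx'];y=v-c['cy'];r=np.hypot(x,y)+1e-9;t=r/f
    k=np.tan(np.minimum(t,1.5))*d/r
    P=np.stack([x*k,-y*k,-d],-1);T=c['hand_eye'];Q=P@T[:3,:3].T+T[:3,3]
    W=Q@R.from_rotvec(s['ee_rot']).as_matrix().T+p;W[d<=0]=np.nan
    return im,W
def bars(im,W):
    hsv=cv2.cvtColor(im,cv2.COLOR_RGB2HSV);H=W[...,2];a=np.radians(YAW)
    L=(W[...,:2]-C0)@np.array([[np.cos(a),-np.sin(a)],[np.sin(a),np.cos(a)]])
    o=(hsv[...,0]<15)&(hsv[...,1]>125)&(hsv[...,2]>90)&(H>.035)&(H<.14)&(abs(L)<.18).all(-1)
    k,l,st,ce=cv2.connectedComponentsWithStats(o.astype(np.uint8))
    for i in range(1,k):
        if st[i,4]>15:
            m=l==i;q=np.c_[L[m],H[m]];print('bar',st[i],'L lo/med/hi',*(np.percentile(q,e,axis=0).round(4) for e in(2,50,98)))
    return L
E
python3 - <<'E'
from h import *
im,W=wrist();cv2.imwrite('pics/w1.png',im[:,:,::-1]);bars(im,W)
E
```

```text
bar [300 206  38   7 216] L lo/med/hi [-0.0133  0.0844  0.0573] [0.001  0.0867 0.0589] [0.0154 0.0888 0.0604]
bar [303 353  29   5  85] L lo/med/hi [-0.0147 -0.0901  0.0504] [-0.0003 -0.0878  0.0533] [ 0.0151 -0.0856  0.0545]
```

View pics/w1.png

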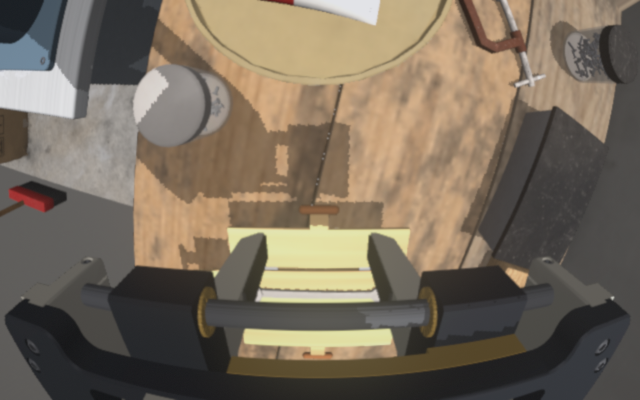

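The wrist view shows the bar of the +y side at (319,209), centred between the open fingers; it agrees with the fixed cameras within about 1 mm.

Emit:
arm_command(translation=[[-0.002, 0.001, 0.03], [-0.002, 0.001, 0.06], [-0.002, 0.001, 0.09], [-0.002, 0.001, 0.113], [-0.002, 0.001, 0.113], [-0.002, 0.001, 0.113], [-0.002, 0.001, 0.113], [-0.002, 0.001, 0.113], [-0.002, 0.001, 0.113], [-0.002, 0.001, 0.113], [-0.002, 0.001, 0.113]], twist=[[0, 0, 0], [0, 0, 0], [0, 0, 0], [0, 0, 0], [0, 0, 0], [0, 0, 0], [0, 0, 0], [0, 0, 0], [0, 0, 0], [0, 0, 0], [0, 0, 0]], claw=[0.3, 0.3, 0.3, 0.3, 0.3, -0.5, -0.5, -0.5, -0.5, -0.5, -0.5])

```text
t: 3.78
position: [0.4569, -0.1812, 0.0653]
ee_rot: [1.957, 2.457, 0.0]
wrist_force: [1.4, 0.3, -0.2]
grip_width: 0.0314
grasp_force: 30.0
```

Emit:
arm_command(translation=[[-0.001, 0, -0.009], [-0.003, 0, -0.017], [-0.005, 0, -0.025], [-0.009, 0, -0.032], [-0.013, 0, -0.04], [-0.018, 0, -0.046], [-0.024, 0, -0.052], [-0.03, 0, -0.058], [-0.037, 0, -0.062], [-0.045, 0, -0.066], [-0.053, 0, -0.069], [-0.061, 0, -0.071], [-0.069, 0, -0.072], [-0.077, 0, -0.072], [-0.077, 0, -0.072]], twist=[[0, 0, 0], [0, 0, 0], [0, 0, 0], [0, 0, 0], [0, 0, 0], [0, 0, 0], [0, 0, 0], [0, 0, 0], [0, 0, 0], [0, 0, 0], [0, 0, 0], [0, 0, 0], [0, 0, 0], [0, 0, 0], [0, 0, 0]], claw=[-0.5, -0.5, -0.5, -0.5, -0.5, -0.5, -0.5, -0.5, -0.5, -0.5, -0.5, -0.5, -0.5, -0.5, -0.5])

```text
t: 5.65
position: [0.4698, -0.2385, 0.1197]
ee_rot: [1.957, 2.456, -0.001]
wrist_force: [-1.7, 0.9, 6.2]
grip_width: 0.0318
grasp_force: 30.0
```

Emit:
arm_command(translation=[[0, 0, 0], [0, 0, 0], [0, 0, 0], [0, 0, -0.03], [0, 0, -0.05], [0, 0, -0.05], [-0.05, 0, -0.05], [-0.1, 0, -0.05], [-0.153, 0, -0.05], [-0.153, 0, -0.05], [-0.153, 0, -0.05]], twist=[[0, 0, 0], [0, 0, 0], [0, 0, 0], [0, 0, 0], [0, 0, 0], [0, 0, 0], [0, 0, 0], [0, 0, 0], [0, 0, 0], [0, 0, 0], [0, 0, 0]], claw=[0.3, 0.3, 0.3, 0.3, 0.3, 0.3, 0.3, 0.3, 0.3, 0.3, 0.3])

```text
t: 7.02
position: [0.4945, -0.3482, 0.1556]
ee_rot: [-1.956, -2.455, -0.001]
wrist_force: [-0.8, -0.5, 0.5]
grip_width: 0.0603
grasp_force: 0.0
```

```bash
python3 - <<'E'
from h import *
s,p,h=meas();print(p,h,s['wrist_force'],s['grip_width'])
im,W=wrist();cv2.imwrite('pics/w2.png',im[:,:,::-1]);bars(im,W)
a,d=optics.get_image('scene');bars(a,cloud('scene',d));b,d=optics.get_image('side');bars(b,cloud('side',d))
t=np.hstack([cv2.resize(a[130:280,260:410],(400,400),interpolation=2),cv2.resize(b[130:280,270:420],(400,400),interpolation=2)]);cv2.imwrite('pics/m2.png',t[:,:,::-1])
a=np.radians(YAW);print('tcp L',(p[:2]-C0)@np.array([[np.cos(a),-np.sin(a)],[np.sin(a),np.cos(a)]]))
E
```

```text
[ 0.49447252 -0.3482088   0.1556464 ] 12.90481958002182 [-0.79873053 -0.46394737  0.50040469] 0.06032029871786795
bar [291  50  54  12 572] L lo/med/hi [-0.0142  0.0248  0.1113] [0.0003 0.0279 0.1132] [0.0158 0.0318 0.1149]
bar [146  96   8  38 229] L lo/med/hi [-0.1418 -0.0176  0.0663] [-0.1385 -0.001   0.0684] [-0.1358  0.012   0.0701]
bar [299 207  36   6 186] L lo/med/hi [-0.0146 -0.0929  0.0516] [-0.0004 -0.0907  0.0534] [ 0.0137 -0.0884  0.0548]
bar [308 199  12   8  31] L lo/med/hi [-0.0136  0.0277  0.1103] [-0.0011  0.0309  0.1133] [0.0139 0.0337 0.1157]
bar [375 238  11  10  51] L lo/med/hi [-0.1439 -0.0162  0.0654] [-0.1413 -0.0006  0.0686] [-0.1354  0.0138  0.0707]
bar [333 184  13   4  28] L lo/med/hi [-0.0156 -0.0933  0.0482] [-0.0033 -0.0894  0.0515] [ 0.0138 -0.0857  0.0539]
bar [328 200  15   4  37] L lo/med/hi [-0.013   0.0281  0.1065] [0.0003 0.0313 0.1098] [0.0153 0.0325 0.1136]
bar [397 206   5  11  40] L lo/med/hi [-0.1445 -0.0163  0.062 ] [-0.14    0.0002  0.0666] [-0.136  0.013  0.069]
tcp L [-0.00025533 -0.0852022 ]
```

View pics/m2.png

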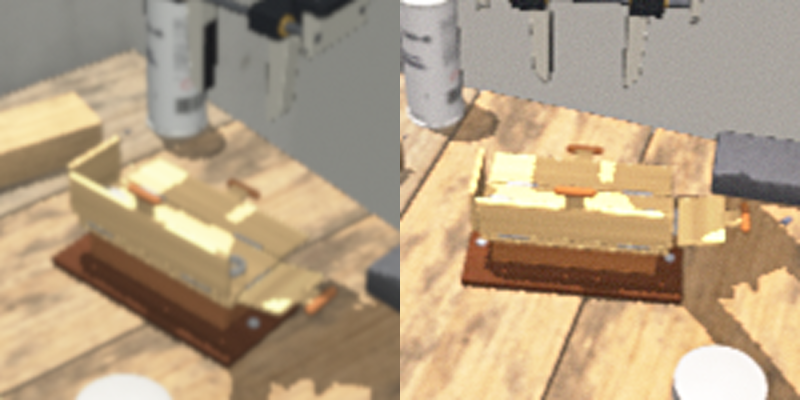

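The two fixed views show the +y wall upright, the -y wall flat with its bar at (583,149) in the right-hand view, and the tray still seated. The tray shifted about 2 mm toward -y, so I correct for that.

Emit:
arm_command(translation=[[-0.007, 0, 0.03], [-0.007, 0, 0.06], [-0.007, 0, 0.09], [-0.007, 0, 0.126], [-0.007, 0, 0.126], [-0.007, 0, 0.126], [-0.007, 0, 0.126], [-0.007, 0, 0.126], [-0.007, 0, 0.126], [-0.007, 0, 0.126], [-0.007, 0, 0.126]], twist=[[0, 0, 0], [0, 0, 0], [0, 0, 0], [0, 0, 0], [0, 0, 0], [0, 0, 0], [0, 0, 0], [0, 0, 0], [0, 0, 0], [0, 0, 0], [0, 0, 0]], claw=[0.3, 0.3, 0.3, 0.3, 0.3, -0.5, -0.5, -0.5, -0.5, -0.5, -0.5])

```text
t: 8.55
position: [0.4963, -0.3545, 0.0623]
ee_rot: [1.957, 2.457, -0.0]
wrist_force: [-1.5, -0.9, 0.7]
grip_width: 0.0314
grasp_force: 30.0
```

Emit:
arm_command(translation=[[0.0005, 0, -0.008], [0.002, 0, -0.015], [0.004, 0, -0.024], [0.007, 0, -0.032], [0.012, 0, -0.04], [0.017, 0, -0.048], [0.023, 0, -0.055], [0.03, 0, -0.061], [0.038, 0, -0.066], [0.046, 0, -0.07], [0.054, 0, -0.073], [0.063, 0, -0.075], [0.07, 0, -0.076], [0.077, 0, -0.076], [0.077, 0, -0.076]], twist=[[0, 0, 0], [0, 0, 0], [0, 0, 0], [0, 0, 0], [0, 0, 0], [0, 0, 0], [0, 0, 0], [0, 0, 0], [0, 0, 0], [0, 0, 0], [0, 0, 0], [0, 0, 0], [0, 0, 0], [0, 0, 0], [0, 0, 0]], claw=[-0.5, -0.5, -0.5, -0.5, -0.5, -0.5, -0.5, -0.5, -0.5, -0.5, -0.5, -0.5, -0.5, -0.5, -0.5])

```text
t: 10.42
position: [0.4826, -0.296, 0.1184]
ee_rot: [-1.955, -2.455, -0.002]
wrist_force: [-0.5, 0.6, -0.5]
grip_width: 0.0235
grasp_force: 0.0
```

The bar slipped out (width is 23 mm, zero force). I back off upward and look.

Emit:
arm_command(translation=[[0, 0, -0.02], [0, 0, -0.05], [0, 0, -0.06], [-0.05, 0, -0.06], [-0.073, 0, -0.06], [-0.073, 0, -0.06], [-0.073, 0, -0.06]], twist=[[0, 0, 0], [0, 0, 0], [0, 0, 0], [0, 0, 0], [0, 0, 0], [0, 0, 0], [0, 0, 0]], claw=[-0.5, -0.5, -0.5, 0.3, 0.3, 0.3, 0.3])

```text
t: 11.3
position: [0.4951, -0.3503, 0.1635]
ee_rot: [-1.956, -2.456, -0.001]
wrist_force: [-0.7, 0.6, -0.2]
grip_width: 0.058
grasp_force: 0.0
```

```bash
cat >> h.py <<'E'
def look(tag):
    s,p,h=meas();print(p,h,s['wrist_force'],s['grip_width'])
    im,W=wrist();bars(im,W)
    a,d=optics.get_image('scene');bars(a,cloud('scene',d));b,d=optics.get_image('side');bars(b,cloud('side',d))
    t=np.hstack([cv2.resize(a[130:280,260:410],(400,400),interpolation=2),cv2.resize(b[130:280,270:420],(400,400),interpolation=2)]);cv2.imwrite(f'pics/{tag}.png',t[:,:,::-1])
    a=np.radians(YAW);print('tcp L',(p[:2]-C0)@np.array([[np.cos(a),-np.sin(a)],[np.sin(a),np.cos(a)]]))
E
python3 -c "
from h import *
look('m3')"
```

```text
[ 0.49508922 -0.35032328  0.16351342] 12.916310985024444 [-0.71299946  0.59694495 -0.20987821] 0.05797815121721396
bar [294  44  52  12 521] L lo/med/hi [-0.0128  0.0282  0.111 ] [0.0017 0.0313 0.1131] [0.0168 0.0349 0.1147]
bar [151  88   8  37 223] L lo/med/hi [-0.1409 -0.013   0.0662] [-0.1373  0.0028  0.0685] [-0.1345  0.0169  0.0701]
bar [294 160  47   9 378] L lo/med/hi [-0.0142 -0.046   0.1101] [-0.0004 -0.0432  0.1119] [ 0.0147 -0.0407  0.1133]
bar [332 184  11   7  32] L lo/med/hi [-0.0136 -0.0453  0.1089] [ 0.0004 -0.042   0.1117] [ 0.0128 -0.039   0.1139]
bar [307 200  11   7  32] L lo/med/hi [-0.0126  0.0313  0.1106] [-0.0012  0.0339  0.1131] [0.0137 0.0369 0.1154]
bar [373 239  11  10  47] L lo/med/hi [-0.1429 -0.0113  0.0655] [-0.14    0.005   0.0686] [-0.1342  0.0194  0.0703]
bar [331 178  14   4  44] L lo/med/hi [-0.0138 -0.0467  0.105 ] [ 0.0018 -0.042   0.1093] [ 0.0154 -0.0399  0.1121]
bar [327 200  16   5  41] L lo/med/hi [-0.013   0.0297  0.1051] [0.0022 0.0338 0.1101] [0.0154 0.0361 0.1131]
bar [397 207   4  12  35] L lo/med/hi [-0.1424 -0.012   0.0626] [-0.1394  0.0029  0.0668] [-0.1359  0.0174  0.0692]
tcp L [-0.00012625 -0.087401  ]
```

View pics/m3.png

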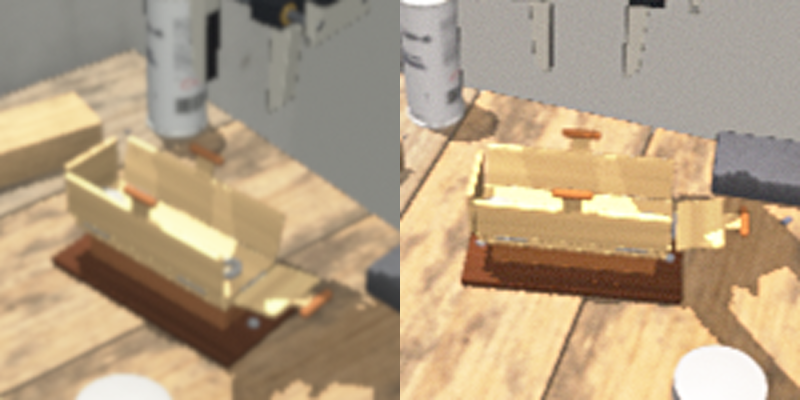

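Both views show the -y wall raised to about 75° (bar at tray y ≈ -43 mm, z ≈ 0.108). The rest can be pushed inward with closed fingers.

Emit:
arm_command(translation=[[0.02, 0, 0], [0.028, 0, 0], [0.028, 0, 0], [0.028, 0, 0.04], [0.028, 0, 0.074], [0.028, 0, 0.074], [0.035, 0, 0.074], [0.042, 0, 0.074], [0.048, 0, 0.074], [0.053, 0, 0.074], [0.058, 0, 0.074], [0.062, 0, 0.074], [0.065, 0, 0.074], [0.065, 0, 0.074], [0.065, 0, 0.074]], twist=[[0, 0, 0], [0, 0, 0], [0, 0, 0], [0, 0, 0], [0, 0, 0], [0, 0, 0], [0, 0, 0], [0, 0, 0], [0, 0, 0], [0, 0, 0], [0, 0, 0], [0, 0, 0], [0, 0, 0], [0, 0, 0], [0, 0, 0]], claw=[-1, -1, -1, -1, -1, -1, -1, -1, -1, -1, -1, -1, -1, -1, -1])

```text
t: 13.32
position: [0.486, -0.3062, 0.1102]
ee_rot: [1.954, 2.452, -0.003]
wrist_force: [0.8, -5.9, 3.4]
grip_width: 0.0005
grasp_force: 2.9
```

```bash
python3 -c "
from h import *
look('m4')"
```

```text
[ 0.48600127 -0.30622267  0.11022918] 12.908115445619956 [ 0.7894336  -5.89718228  3.4176291 ] 0.0004597655731279622
bar [ 284  110   69   16 1051] L lo/med/hi [-0.013   0.0311  0.1101] [0.0018 0.0346 0.1127] [0.0167 0.0381 0.1144]
bar [118 149  12  43 268] L lo/med/hi [-0.1398 -0.0121  0.0666] [-0.1371  0.0028  0.069 ] [-0.1348  0.0172  0.0706]
bar [287 235  63  14 728] L lo/med/hi [-0.0133 -0.0304  0.1121] [ 0.0015 -0.027   0.1145] [ 0.0167 -0.0247  0.116 ]
bar [326 187  12   6  27] L lo/med/hi [-0.0128 -0.0286  0.112 ] [-0.0007 -0.0256  0.1141] [ 0.0139 -0.0239  0.1162]
bar [306 200  12   8  44] L lo/med/hi [-0.0139 -0.0255  0.0564] [0.0006 0.036  0.1129] [0.0565 0.0388 0.1149]
bar [373 239  11  10  42] L lo/med/hi [-0.1424 -0.0101  0.0667] [-0.1396  0.0055  0.069 ] [-0.1367  0.0171  0.0709]
bar [330 182  15   4  44] L lo/med/hi [-0.013  -0.0295  0.1066] [ 0.0008 -0.0265  0.1117] [ 0.0145 -0.0236  0.1144]
bar [327 201  16   5  51] L lo/med/hi [-0.0148  0.0298  0.1044] [0.0017 0.0363 0.1099] [0.0167 0.0385 0.1126]
bar [397 207   4  12  35] L lo/med/hi [-0.1417 -0.0125  0.0635] [-0.1392  0.0029  0.0677] [-0.1354  0.0179  0.0703]
tcp L [ 0.00086064 -0.04238455]
```

Emit:
arm_command(translation=[[-0.02, 0, 0], [-0.03, 0, 0], [-0.03, 0, -0.05], [-0.03, 0, -0.12], [-0.03, 0, -0.12], [0, -0.09, -0.12], [0.06, -0.187, -0.12], [0.06, -0.187, -0.12], [0.06, -0.187, -0.12], [0.06, -0.187, -0.12], [0.06, -0.187, -0.12], [0.06, -0.187, -0.12], [0.06, -0.187, -0.12], [0.06, -0.187, -0.12], [0.06, -0.187, -0.12], [0.06, -0.187, -0.12]], twist=[[0, 0, 0], [0, 0, 0], [0, 0, 0], [0, 0, 0], [0, 0, 1], [0, 0, 1], [0, 0, 1], [0, 0, 1], [0, 0, 1], [0, 0, 1], [0, 0, 1], [0, 0, 1], [0, 0, 1], [0, 0, 1], [0, 0, 1], [0, 0, 1]], claw=[-1, -1, -1, 0.3, 0.3, 0.3, 0.3, 0.3, 0.3, 0.3, 0.3, 0.3, 0.3, 0.3, 0.3, 0.3])

```text
t: 15.48
position: [0.3378, -0.2913, 0.1985]
ee_rot: [-3.121, -0.355, 0.0]
wrist_force: [-0.0, 0.2, 0.4]
grip_width: 0.0606
grasp_force: 0.0
```

```bash
python3 -c "
from h import *
look('m5')"
```

```text
[ 0.33782892 -0.29127542  0.19853707] -77.03389219057887 [-0.04094604  0.15658311  0.43472645] 0.060615804740943746
bar [278   9  10  40 345] L lo/med/hi [-0.0137  0.029   0.1109] [0.0013 0.0319 0.1132] [0.0161 0.035  0.1148]
bar [361  10  10  40 361] L lo/med/hi [-0.0138 -0.0336  0.1106] [ 0.0003 -0.0302  0.1131] [ 0.0155 -0.0269  0.1149]
bar [305 188  35   7 215] L lo/med/hi [-0.1405 -0.0142  0.0666] [-0.1375  0.0014  0.0685] [-0.1348  0.0164  0.0702]
bar [327 186  12   7  37] L lo/med/hi [-0.0134 -0.0328  0.1103] [ 0.     -0.028   0.1135] [ 0.0143 -0.0251  0.1148]
bar [307 199  12   8  44] L lo/med/hi [-0.0131 -0.0293  0.0549] [0.0014 0.034  0.1129] [0.0656 0.0375 0.1148]
bar [373 239  11   9  36] L lo/med/hi [-0.1428 -0.01    0.0652] [-0.1399  0.0045  0.0689] [-0.1352  0.016   0.0713]
bar [330 182  15   4  34] L lo/med/hi [-0.0146 -0.03    0.1059] [-0.0014 -0.0281  0.11  ] [ 0.0165 -0.0263  0.1124]
bar [327 201  16   4  44] L lo/med/hi [-0.0146 -0.0295  0.0556] [1.00e-04 3.47e-02 1.11e-01] [0.0176 0.0375 0.1136]
bar [397 207   4  12  28] L lo/med/hi [-0.1418 -0.0116  0.0625] [-0.1392  0.0055  0.0666] [-0.1359  0.017   0.0691]
tcp L [-0.14023505  0.00526495]
```

View pics/m5.png

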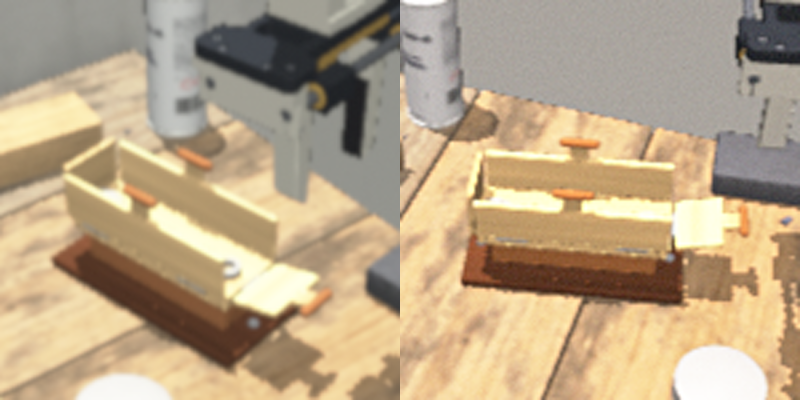

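Both side walls are upright and the end wall is still low, with its bar at (317,300) in the left-hand view. Next I pinch it with the bar deeper between the pads.

Emit:
arm_command(translation=[[0.0015, 0.0045, 0.05], [0.0015, 0.0045, 0.1], [0.0015, 0.0045, 0.14], [0.0015, 0.0045, 0.17], [0.0015, 0.0045, 0.17], [0.0015, 0.0045, 0.17], [0.0015, 0.0045, 0.17], [0.0015, 0.0045, 0.17], [0.0015, 0.0045, 0.17], [0.0015, 0.0045, 0.17], [0.0015, 0.0045, 0.17]], twist=[[0, 0, 0], [0, 0, 0], [0, 0, 0], [0, 0, 0], [0, 0, 0], [0, 0, 0], [0, 0, 0], [0, 0, 0], [0, 0, 0], [0, 0, 0], [0, 0, 0]], claw=[0.3, 0.3, 0.3, 0.3, 0.3, -0.5, -0.5, -0.5, -0.5, -0.5, -0.5])

```text
t: 17.0
position: [0.3402, -0.2953, 0.0715]
ee_rot: [3.12, 0.353, 0.001]
wrist_force: [0.4, -3.9, 1.0]
grip_width: 0.0313
grasp_force: 30.0
```

```bash
python3 - <<'E'
from h import *
look('m6')
r=.057
for t in np.linspace(.22,1.6,15)[1:]: print(round(t,2),round(r*(np.cos(.22)-np.cos(t))/.75,3),round(-r*(np.sin(t)-np.sin(.22))/.75,3))
E
```

```text
[ 0.34017101 -0.29527968  0.0715466 ] -77.08067412691352 [ 0.40498134 -3.88997358  0.97492218] 0.031332002833636574
bar [289 254  55   9 436] L lo/med/hi [-0.1406 -0.012   0.0668] [-0.1376  0.0031  0.0681] [-0.1355  0.0166  0.0696]
bar [327 186  12   8  40] L lo/med/hi [-0.0127 -0.0332  0.1097] [-0.0005 -0.0286  0.113 ] [ 0.0142 -0.0259  0.1155]
bar [307 199  11   8  44] L lo/med/hi [-0.0127 -0.0297  0.055 ] [0.0019 0.0339 0.1133] [0.0718 0.0366 0.1151]
bar [378 238   6   7  23] L lo/med/hi [-0.1424 -0.014   0.0652] [-0.14   -0.0056  0.0683] [-0.136   0.0025  0.0703]
bar [330 183  15   3  33] L lo/med/hi [-0.0146 -0.0305  0.1052] [-0.0015 -0.0283  0.11  ] [ 0.0149 -0.0258  0.1121]
bar [327 200  16   5  49] L lo/med/hi [-0.0127 -0.0294  0.0566] [0.002  0.0336 0.1101] [0.0182 0.0363 0.1137]
tcp L [-0.13884602  0.00083888]
0.32 0.002 -0.007
0.42 0.005 -0.014
0.52 0.008 -0.021
0.61 0.012 -0.027
0.71 0.017 -0.033
0.81 0.022 -0.039
0.91 0.028 -0.043
1.01 0.034 -0.048
1.11 0.04 -0.051
1.21 0.047 -0.054
1.3 0.054 -0.057
1.4 0.061 -0.058
1.5 0.069 -0.059
1.6 0.076 -0.059
```

Emit:
arm_command(translation=[[0.002, 0, -0.007], [0.005, 0, -0.014], [0.008, 0, -0.021], [0.012, 0, -0.027], [0.017, 0, -0.033], [0.022, 0, -0.039], [0.028, 0, -0.043], [0.034, 0, -0.048], [0.04, 0, -0.051], [0.047, 0, -0.054], [0.054, 0, -0.057], [0.061, 0, -0.058], [0.069, 0, -0.059], [0.075, 0, -0.059], [0.075, 0, -0.059]], twist=[[0, 0, 0], [0, 0, 0], [0, 0, 0], [0, 0, 0], [0, 0, 0], [0, 0, 0], [0, 0, 0], [0, 0, 0], [0, 0, 0], [0, 0, 0], [0, 0, 0], [0, 0, 0], [0, 0, 0], [0, 0, 0], [0, 0, 0]], claw=[-0.5, -0.5, -0.5, -0.5, -0.5, -0.5, -0.5, -0.5, -0.5, -0.5, -0.5, -0.5, -0.5, -0.5, -0.5])

```text
t: 19.02
position: [0.3952, -0.2816, 0.1154]
ee_rot: [3.121, 0.354, 0.001]
wrist_force: [-0.2, -2.3, 2.1]
grip_width: 0.031
grasp_force: 30.0
```

Emit:
arm_command(translation=[[0, 0, 0], [0, 0, 0], [0, 0, 0], [0, 0, -0.05], [0, 0, -0.11], [0, 0, -0.11], [0.06, 0, -0.11], [0.111, 0, -0.11], [0.111, 0, -0.11], [0.111, 0, -0.11], [0.111, 0, -0.11]], twist=[[0, 0, 0], [0, 0, 0], [0, 0, 0], [0, 0, 0], [0, 0, 0], [0, 0, 0], [0, 0, 0], [0, 0, 0], [0, 0, 0], [0, 0, 0], [0, 0, 0]], claw=[0.1, 0.1, 0.1, 0.1, 0.1, 1, 1, 1, 1, 1, 1])

```text
t: 20.4
position: [0.4746, -0.2631, 0.1974]
ee_rot: [-3.121, -0.352, 0.002]
wrist_force: [0.5, 0.4, -0.6]
grip_width: 0.0926
grasp_force: 0.0
```

```bash
python3 - <<'E'
from h import *
look('m7')
E
```

```text
[ 0.47460611 -0.26314208  0.19738422] -77.1220141339259 [ 0.5103882   0.37969938 -0.60336827] 0.09259059169037367
bar [278 186   8  38 290] L lo/med/hi [-0.0108  0.0282  0.1114] [0.0044 0.0312 0.1132] [0.0188 0.0345 0.1147]
bar [356 188   9  37 267] L lo/med/hi [-0.0116 -0.0344  0.1115] [ 0.0042 -0.031   0.1133] [ 0.017  -0.0281  0.1148]
bar [303 294  35   7 192] L lo/med/hi [-0.0882 -0.014   0.1109] [-0.0844 -0.0013  0.1131] [-0.082   0.0151  0.1148]
bar [327 186  12   7  34] L lo/med/hi [-0.013  -0.0328  0.1109] [ 0.0009 -0.0294  0.1132] [ 0.0144 -0.0262  0.1152]
bar [307 199  11   8  42] L lo/med/hi [-0.0127 -0.0299  0.0552] [0.0018 0.0333 0.1132] [0.0651 0.0365 0.1153]
bar [352 210  11   9  42] L lo/med/hi [-0.0906 -0.0142  0.1073] [-0.0878  0.0051  0.1134] [-0.0811  0.0179  0.1155]
bar [375 190   4  12  34] L lo/med/hi [-0.0894 -0.0122  0.1049] [-0.0871  0.0063  0.1115] [-0.0833  0.017   0.1134]
bar [327 200  15   5  44] L lo/med/hi [-0.0126  0.0191  0.0977] [0.0013 0.0337 0.1107] [0.0178 0.0364 0.1138]
tcp L [-0.00062918  0.00215272]
```

View pics/m7.png

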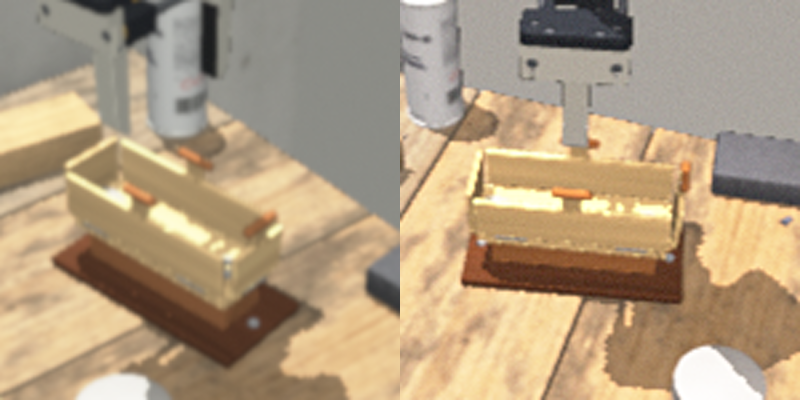

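All three walls are upright and the tray is seated on the stand. Next I descend at the middle and grip across the sides.

Emit:
arm_command(translation=[[0.003, 0.001, 0.05], [0.003, 0.001, 0.1], [0.003, 0.001, 0.14], [0.003, 0.001, 0.163], [0.003, 0.001, 0.163], [0.003, 0.001, 0.163], [0.003, 0.001, 0.163], [0.003, 0.001, 0.163], [0.003, 0.001, 0.163], [0.003, 0.001, 0.163], [0.003, 0.001, 0.163]], twist=[[0, 0, 0], [0, 0, 0], [0, 0, 0], [0, 0, 0], [0, 0, 0], [0, 0, 0], [0, 0, 0], [0, 0, 0], [0, 0, 0], [0, 0, 0], [0, 0, 0]], claw=[1, 1, 1, 1, 1, 0, 0, 0, 0, 0, 0])

```text
t: 21.92
position: [0.4792, -0.2652, 0.0771]
ee_rot: [3.118, 0.353, 0.004]
wrist_force: [-0.6, -5.5, 5.5]
grip_width: 0.0665
grasp_force: 30.0
```

Emit:
arm_command(translation=[[0, 0, -0.003], [0, 0, -0.007], [0, 0, -0.012], [0, 0, -0.017], [0, 0, -0.02], [0, 0, -0.02], [0, 0, -0.02]], twist=[[0, 0, 0], [0, 0, 0], [0, 0, 0], [0, 0, 0], [0, 0, 0], [0, 0, 0], [0, 0, 0]], claw=[0, 0, 0, 0, 0, 0, 0])

```text
t: 22.8
position: [0.4776, -0.2627, 0.0901]
ee_rot: [-3.12, -0.354, 0.002]
wrist_force: [0.4, -0.3, -6.6]
grip_width: 0.0668
grasp_force: 30.0
```

```bash
python3 - <<'E'
from h import *
look('m8')
E
```

```text
[ 0.47761249 -0.26267626  0.09011127] -77.06626660907999 [ 0.42706433 -0.31205902 -6.58660858] 0.06675158521452622
bar [241 269  17  32 412] L lo/med/hi [0.0039 0.0291 0.1238] [0.0117 0.0321 0.1261] [0.0179 0.0355 0.1274]
bar [377 272  17  28 369] L lo/med/hi [ 0.0042 -0.0296  0.1248] [ 0.011  -0.0264  0.1267] [ 0.017  -0.0238  0.128 ]
bar [327 182  11   7  36] L lo/med/hi [-0.0133 -0.032   0.1239] [-0.0004 -0.0251  0.1267] [ 0.0111 -0.0227  0.1287]
bar [351 205  11   9  41] L lo/med/hi [-0.0919 -0.0245  0.0962] [-0.0887  0.0075  0.1265] [-0.0601  0.021   0.1279]
bar [294 216  63  30 164] L lo/med/hi [-0.0715 -0.0156  0.0352] [-0.0225  0.0199  0.0385] [0.0645 0.0221 0.0436]
bar [376 187   4  12  33] L lo/med/hi [-0.0901 -0.0083  0.1176] [-0.0877  0.0102  0.1252] [-0.084   0.0204  0.1275]
bar [304 218  63   8 113] L lo/med/hi [-0.0678  0.0175  0.0353] [0.0084 0.0195 0.0381] [0.0677 0.0214 0.0428]
tcp L [0.00240533 0.0019356 ]
```

View pics/m8.png

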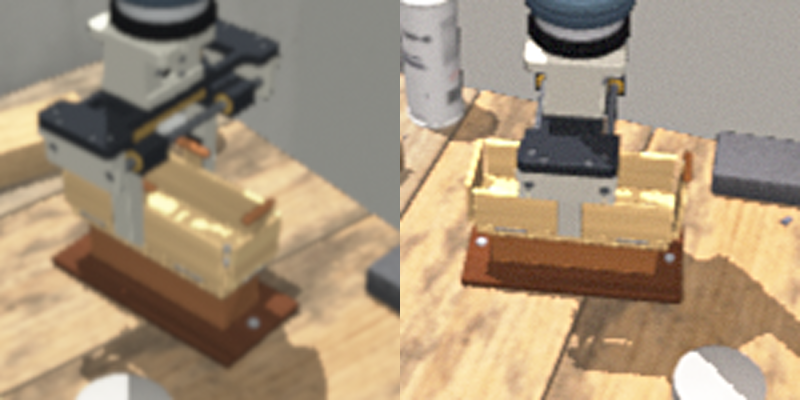

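The tray hangs level in both views; all the visible bars are at z ≈ 0.126, so it rose 13 mm evenly, and the force shows the full weight (about 7 N). Next I lift further and hold.

Emit:
arm_command(translation=[[0, 0, -0.004], [0, 0, -0.01], [0, 0, -0.018], [0, 0, -0.027], [0, 0, -0.036], [0, 0, -0.045], [0, 0, -0.054], [0, 0, -0.063], [0, 0, -0.072], [0, 0, -0.081], [0, 0, -0.09], [0, 0, -0.098], [0, 0, -0.104], [0, 0, -0.108], [0, 0, -0.11], [0, 0, -0.11], [0, 0, -0.11], [0, 0, -0.11]], twist=[[0, 0, 0], [0, 0, 0], [0, 0, 0], [0, 0, 0], [0, 0, 0], [0, 0, 0], [0, 0, 0], [0, 0, 0], [0, 0, 0], [0, 0, 0], [0, 0, 0], [0, 0, 0], [0, 0, 0], [0, 0, 0], [0, 0, 0], [0, 0, 0], [0, 0, 0], [0, 0, 0]], claw=[0, 0, 0, 0, 0, 0, 0, 0, 0, 0, 0, 0, 0, 0, 0, 0, 0, 0])

```text
t: 25.2
position: [0.478, -0.2633, 0.173]
ee_rot: [-3.121, -0.353, 0.0]
wrist_force: [-0.2, -0.2, -6.7]
grip_width: 0.0666
grasp_force: 30.0
```

Emit:
arm_command(translation=[[0, 0, 0], [0, 0, 0], [0, 0, 0], [0, 0, 0], [0, 0, 0], [0, 0, 0], [0, 0, 0], [0, 0, 0], [0, 0, 0], [0, 0, 0], [0, 0, 0], [0, 0, 0], [0, 0, 0], [0, 0, 0], [0, 0, 0], [0, 0, 0], [0, 0, 0], [0, 0, 0], [0, 0, 0], [0, 0, 0]], twist=[[0, 0, 0], [0, 0, 0], [0, 0, 0], [0, 0, 0], [0, 0, 0], [0, 0, 0], [0, 0, 0], [0, 0, 0], [0, 0, 0], [0, 0, 0], [0, 0, 0], [0, 0, 0], [0, 0, 0], [0, 0, 0], [0, 0, 0], [0, 0, 0], [0, 0, 0], [0, 0, 0], [0, 0, 0], [0, 0, 0]], claw=[0, 0, 0, 0, 0, 0, 0, 0, 0, 0, 0, 0, 0, 0, 0, 0, 0, 0, 0, 0])

```text
t: 27.7
position: [0.4781, -0.2634, 0.1731]
ee_rot: [-3.122, -0.354, 0.0]
wrist_force: [-1.1, 0.7, -5.9]
grip_width: 0.0665
grasp_force: 30.0
```

```bash
python3 - <<'E'
from h import *
import h
_b=h.bars
look('m9')
# level: fit height of wall tops from side & scene (points in tray yellow, highest band)
a=np.radians(YAW);Rz=np.array([[np.cos(a),-np.sin(a)],[np.sin(a),np.cos(a)]])
for n in('scene','side'):
    im,d=optics.get_image(n);W=cloud(n,d);L=(W[...,:2]-C0)@Rz;H=W[...,2]
    for nm,x0,x1 in(('x-',-.075,-.045),('x+',.045,.075)):
        m=(L[...,0]>x0)&(L[...,0]<x1)&(L[...,1]>.025)&(L[...,1]<.045)&(H>.11)&(H<.21);print(n,nm,m.sum(),np.percentile(H[m],[2,98]))
E
```

```text
[ 0.47807891 -0.26338678  0.1731322 ] -77.07798697450454 [-1.06439177  0.69744887 -5.89217735] 0.06649241847233274
bar [ 294  203   63   42 1192] L lo/med/hi [-0.0707 -0.02    0.0358] [-0.0085  0.0065  0.0501] [0.066  0.0216 0.0526]
bar [ 304  203   64   23 1063] L lo/med/hi [-0.0683 -0.0212  0.0363] [-0.002   0.0061  0.0486] [0.0659 0.0209 0.0512]
tcp L [0.00270134 0.00113889]
scene x- 287 [0.1389633  0.18971936]
scene x+ 216 [0.1389607  0.18922239]
side x- 292 [0.13659161 0.18808419]
side x+ 282 [0.13725085 0.18814778]
```

View pics/m9.png

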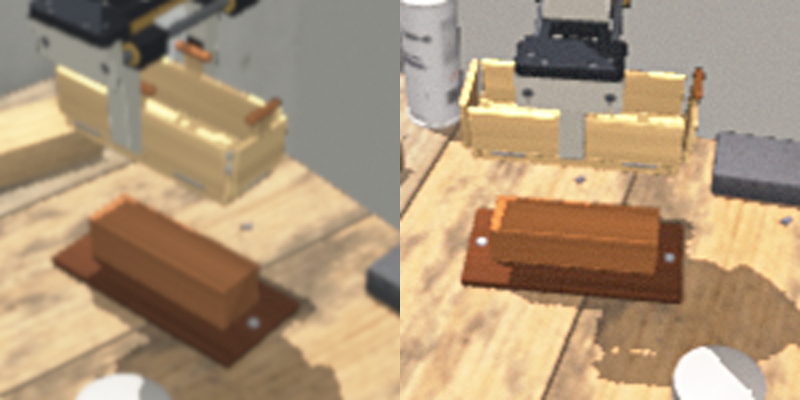

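The tray hangs level to within about 1 mm over 120 mm, with its rim about 9 cm above the stand's top and all walls up. It has been still for over 2 s, so I hand it in.

```bash
python3 -c "
from cell import workorder
print(workorder.sign_off())"
```

```text
the job is handed in; nothing more can be done
None
```

I folded all three walls upright on the stand, then lifted the tray level with its rim about 9 cm above the stand's top, held it still for over 2 s, and handed the job in while still gripping it; the wrench was not visible in the last pictures, so that it is still inside rests on the lifted weight matching tray plus wrench, and the sign-off gave no verdict.

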